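Change over the tilt-out bins at an inspection machine

TASK

Change the inspection station over to the next part: first push the narrow bin that was left standing open back until it clicks fully shut, then tip the wide bin all the way forward to its stop, so that the operator in front can reach in, and leave it standing open. The other narrow bin stays shut.

Things in the scene. Friction and masses are not known exactly. Their poses are not given: they have to be found in the camera images.
- slim_bin (a joint): Tilt of the narrow grey bin (80 mm wide) that stands open; one of three bins in white cases in a row on an aluminium plate, 140 mm apart, in any order. 0 rad = shut, 0.8 = leaning forward, away from the robot, on its stop. Its pivot is stiff: about 1 N at the tab moves it and it stays where left. A ball catch, met at 0.18 rad and passed with about 6 N at the tab, snaps it home over the last 0.08 rad.
- slim_tab (a point): Middle of the top edge of that bin's pull tab: plate 50 mm wide, 6 mm thick, its top 35 mm clear above the front wall. Axes lean with the bin: x out of its front, away from the robot, y along the bottom pivot, z up the panel. The pivot is 22 mm behind (-x) and 120 mm below (-z). Shut: 158 mm above the bench. Behind the tab the mouth is open from above, 80 mm deep in x; other walls end 45 mm below this point.
- wide_bin (a joint): Tilt of the wide grey bin (120 mm wide, the only wide one of the three), shut at the start. 0 rad = fully shut, 0.8 rad = leaning forward, away from the robot, against its stop. About 6 N forward at the tab frees it from the ball catch, then about 1 N tips it; it stays where it is left.
- wide_tab (a point): Middle of the top edge of that bin's pull tab: plate 80 mm wide, 6 mm thick, its top 35 mm clear above the front wall. Axes lean with the bin: x out of its front, away from the robot, y along the bottom pivot, z up the panel. The pivot is 22 mm behind (-x) and 120 mm below (-z). Shut: 158 mm above the bench. Behind the tab the mouth is open from above, 80 mm deep in x; other walls end 45 mm below this point.
- spare_bin (a joint): Tilt of the other narrow grey bin (80 mm wide, the same make as the first), shut (0 rad) at the start, to be left shut.

How it is judged (in metres and radians):
On the way, in this order (a step that is already met when the one before it is completed fails the run):
1. the narrow bin that stood open is clicked shut, before the wide bin is opened (value of joint slim_bin below 0.05 rad and value of joint wide_bin below 0.15 rad), for 0.2 s.
2. the wide bin is tipped fully forward (value of joint wide_bin above 0.65 rad), for 0.2 s.
At the end, for the whole second after the job is handed in: Both narrow bins are clicked shut (tilt below 0.05 rad) and the wide bin leans fully forward (tilt above 0.65 rad of its 0.8) and is at rest (value of joint each of slim_bin, spare_bin below 0.05 rad and value of joint wide_bin above 0.65 rad and velocity of joint wide_bin between -0.05 and 0.05 rad/s); the robot touches nothing.
It fails at once if the other narrow bin is tipped open (value of joint spare_bin above 0.15 rad).
It also fails if it takes over 46 s, if anything falls off the work surface, if the arm or the gripper's body presses on something with over 40 N, if the wrist force passes 120 N, or if a joint passes its speed limit or range.

ROBOT

A 7-joint arm with a two-finger parallel gripper is mounted at the origin on the work surface. World frame = base frame: x ahead of the robot, y to its left, z up, the work surface at z = 0. Lengths are in mm, angles in rad, forces in N, time in s.
With the tool pointing down it reaches from about 400 to 875 mm from the base axis. Payload 4.4 kg.
Tool frame: the origin (TCP) lies at the very end of the fingers, on their centre line; the grasp point (between the pads) lies 19 mm behind it (ctrl.pinch_z is the z of the grasp point in the tool frame, in mm); z points along the fingers, x is the direction in which the jaws open and shut, and the axes are right-handed (so a half turn about z gives the same grasp; the last joint's range is limited). The gripper opens to 85 mm and grips with 20 to 120 N. Pads are 22 mm wide; open, the fingers measure 114 mm over their backs; the gripper's body (76 mm by 85 mm) begins 54 mm behind the grasp point. The pads swing forward as they close: fully open they stand 13 mm farther back than shut.
Start: joints at [1.229, 0.628, 0.038, 1.517, -0.027, 0.996, -0.02], TCP at [177.035, -625.441, 196.313] pointing down, gripper open.
Joint ranges: [-3.06, 3.06], [-0.37, 2.12], [-1.25, 1.32], [0.18, 2.47], [-1.1, 4.24], [0.23, 1.98], [-2.94, 2.94]. Speed limits (rad/s): [2.57, 2.57, 3.14, 3.14, 3.14, 3.14, 3.14].

INTERFACE

Orientations are given as [roll, pitch, yaw] about the fixed x, y, z axes, in that order (R = Rz(yaw) Ry(pitch) Rx(roll)).
In Python, from cell import sensors, get_image, order, ctrl gives the robot as it stands.
- The arm moves only by the tool arm_command, never from a script. Its argument "rows" is a list that holds one entry, the list of rows, each a list of 6 numbers: the shift along the tool's x, y, z in mm, then the turn, a rotation vector about the tool's x, y, z in degrees. A call has 1 to 20 rows; each row is the pose to reach, as a shift and turn from the pose commanded when the call began, along the tool's axes at that moment; what a row does not reach only later rows make up. A row lasts 1/12 s, in which the tool goes at most 41.7 mm and 7.16 degrees, less where a joint would pass 70% of its speed; a pose out of reach is approached as far as the arm can. A call with a gripper value outside its range is refused whole. "claw" is the opening, from -1 (shut) to 1 (fully open), set as the call begins (left out, the last holds). The fingers move at their own pace and stop on an object; the grip force is fixed at half the most. Time passes only in rows, so rows that repeat a pose let the fingers close. It gives the time, the measured TCP pose, the force and the opening at its end, in the units of the state.
- sensors.read_state(): the state, without advancing time (a new reading comes with each control period).
- get_image(name): name is "scene" or "top" or "wrist"; returns a dict with "pixels" (384x512x3 uint8, red, green, blue), "z_map" (384x512 float32, mm along the optical axis (not along the pixel's ray), 0 where there is no reading), "K" (3x3 intrinsics, pixels), "k1" (the pictures are not rectified: a ray, as slopes to the right and down, at radius r is drawn at 1 + k1 r^2 times it, then the intrinsics apply), "pose" (4x4, takes a point from camera to world coordinates). Camera axes: x right, y up, looking along -z (the intrinsics and any distortion apply to the point x, -y, -z); pixel columns grow to the right and rows downward; lengths in mm; the calibration is good to about 2 mm. A picture is of the moment at which its call begins.
- order.finish_job(): hands the job in, once; it reports no verdict.
The state is a dict: "clock": time; "qpos": joint angles; "qd": joint speeds; "tau": joint torques, N m; "eef_pos": TCP position; "tool_rot": TCP orientation; "force": force on the tool from outside, world axes, zero at the start; "torque": the same for the moment, N m; "width": finger opening in mm.
Only numpy, scipy, OpenCV 4.12 (cv2) and the standard library are available. Lean on these libraries where they do the work, as an engineer would, in place of code of your own. Each camera call takes 0.05 s, during which the arm holds its last target.

## Working session

There is one attempt and no reset: what is moved stays moved. The work goes in short steps, Python scripts to look and compute and a tool call to move; the robot and the scene stay as the last step left them, time stands still between calls to the robot, and variables do not carry over. Pictures are saved under pics/ and viewed, and the job is handed in when it is done.

Besides the shell and the picture viewer there is one more tool, called as name(argument=value, ...) on one line, values as JSON. arm_command: Moves the arm, as the interface text tells. Its arguments: {"type":"object","properties":{"rows":{"type":"array","items":{"type":"array","items":{"type":"array","items":{"type":"number"}}}},"claw":{"type":"number"}},"required":["rows"]}

```bash
ls; mkdir -p pics
python3 - <<'E'
from cell import sensors,get_image
import cv2
print(sensors.read_state())
for n in ["scene","top","wrist"]:
    im=get_image(n); cv2.imwrite(f"pics/{n}0.png",im["pixels"][:,:,::-1]); print(n,im["K"],im["k1"],im["pose"])
E
```

```text
pics
{'clock': 0.0, 'qpos': array([ 1.22915434,  0.62932824,  0.03844337,  1.51836127, -0.02697303,
        0.99629943, -0.02001158]), 'qd': array([-0.00090041, -0.00069375, -0.00089945,  0.00074043,  0.00014795,
        0.00137086,  0.00115858]), 'tau': array([-1.04970186e-04, -5.63403261e+01,  1.22660704e+00, -1.93439323e+01,
        1.11363948e-02,  1.07405253e-02,  5.50593086e-05]), 'eef_pos': array([ 176.86352254, -624.76268792,  195.40293185]), 'tool_rot': array([ 3.14154543e+00,  1.87764564e-03, -1.29495229e+00]), 'force': array([-0.50512826,  0.28071085, -0.36326397]), 'torque': array([-0.01356622, -0.00100181, -0.05500596]), 'width': 85.27028614691724}
scene [[486.30554494   0.         255.28265686]
 [  0.         486.30554494 185.56959782]
 [  0.           0.           1.        ]] -0.1929376827484954 [[-2.60362129e-02 -7.88908284e-01  6.13959148e-01  1.02947451e+03]
 [ 9.99660944e-01 -2.07535042e-02  1.57254335e-02  2.57568352e+01]
 [ 3.35878953e-04  6.14160412e-01  7.89181142e-01  8.33383451e+02]
 [ 0.00000000e+00  0.00000000e+00  0.00000000e+00  1.00000000e+00]]
top [[351.79712575   0.         255.22881325]
 [  0.         351.79712575 194.38159056]
 [  0.           0.           1.        ]] -0.088035286492543 [[ 1.27656735e-03  9.84086951e-01 -1.77682984e-01  3.88717228e+02]
 [-9.99517595e-01  6.76941060e-03  3.03109335e-02  3.03359710e+01]
 [ 3.10314032e-02  1.77558575e-01  9.83620864e-01  7.72440578e+02]
 [ 0.00000000e+00  0.00000000e+00  0.00000000e+00  1.00000000e+00]]
wrist [[293.31648169   0.         255.26454657]
 [  0.         293.31648169 190.88338496]
 [  0.           0.           1.        ]] -0.07104529872986617 [[ 2.73305424e-01  9.17878695e-01  2.87754838e-01  2.51607798e+02]
 [-9.61925323e-01  2.61397294e-01  7.98193414e-02 -6.04352372e+02]
 [-1.95386296e-03 -2.98613724e-01  9.54372058e-01  3.73469892e+02]
 [ 0.00000000e+00  0.00000000e+00  0.00000000e+00  1.00000000e+00]]
```

View pics/scene0.png

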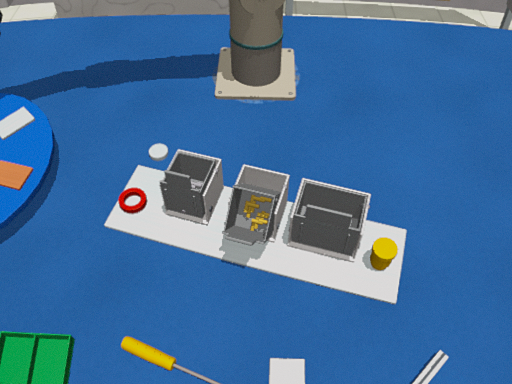

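View pics/top0.png

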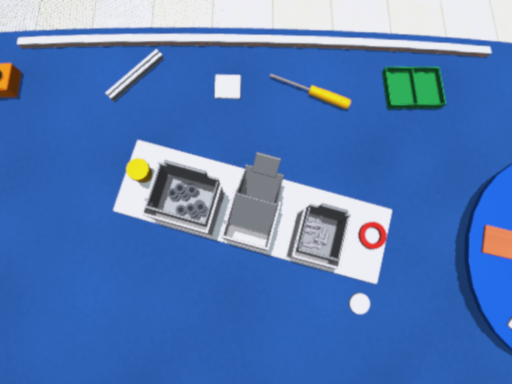

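The middle bin at top (255,200) is the one standing open. The wide bin is at (185,195), on the robot's left, and the spare is at (320,237). Next I'll zoom in and use depth.

```bash
cat > h.py <<'E'
import numpy as np,cv2
from cell import sensors,get_image,ctrl
def rays(im,uv):
    uv=np.atleast_2d(np.array(uv,float)); K=im["K"]
    d=(uv-[K[0,2],K[1,2]])/[K[0,0],K[1,1]]
    s=d.copy()
    for _ in range(30): s=d/(1+im["k1"]*(s**2).sum(1,keepdims=True))
    c=np.c_[s[:,0],-s[:,1],-np.ones(len(s))]
    return c
def cloud(im):
    h,w=im["z_map"].shape
    v,u=np.mgrid[:h,:w]
    c=rays(im,np.c_[u.ravel(),v.ravel()])*im["z_map"].reshape(-1,1)
    P=c@im["pose"][:3,:3].T+im["pose"][:3,3]
    P[im["z_map"].ravel()==0]=np.nan
    return P.reshape(h,w,3)
def plane(im,uv,z):
    c=rays(im,uv)@im["pose"][:3,:3].T; o=im["pose"][:3,3]
    return o+c*((z-o[2])/c[:,2])[:,None]
E
python3 - <<'E'
from h import *
im=get_image("top");P=cloud(im)
c=im["pixels"][130:290,110:400,::-1]
cv2.imwrite("pics/topz.png",cv2.resize(c,None,fx=2.7,fy=2.7,interpolation=cv2.INTER_CUBIC))
s=get_image("scene")
cv2.imwrite("pics/scz.png",cv2.resize(s["pixels"][140:300,100:410,::-1],None,fx=2.5,fy=2.5,interpolation=cv2.INTER_CUBIC))
np.set_printoptions(precision=0,suppress=True)
# plate edge corners
print(plane(im,[(137,141),(114,211),(379,283),(392,209)],5))
for uv in [(267,157),(267,163),(265,170),(260,185),(255,215),(245,243),(188,168),(336,209),(310,235),(185,200)]:
    print(uv,P[uv[1],uv[0]])
E
```

```text
[[ 649.  277.    5.]
 [ 488.  318.    5.]
 [ 333. -264.    5.]
 [ 496. -303.    5.]]
(267, 157) [583. -13. 109.]
(267, 163) [573. -14. 101.]
(265, 170) [562. -10.  89.]
(260, 185) [538.  -2.  56.]
(255, 215) [469.  10. 109.]
(245, 243) [416.  29. 103.]
(188, 168) [548. 133. 155.]
(336, 209) [ 475. -133.  155.]
(310, 235) [ 436. -107.   37.]
(185, 200) [509. 157.  35.]
```

View pics/topz.png

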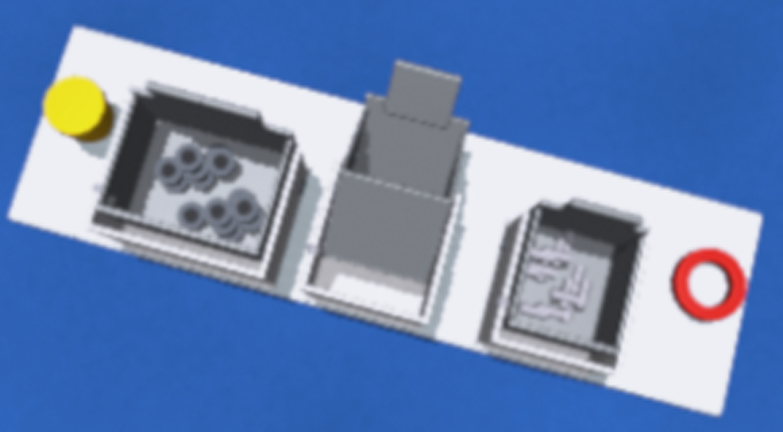

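View pics/scz.png

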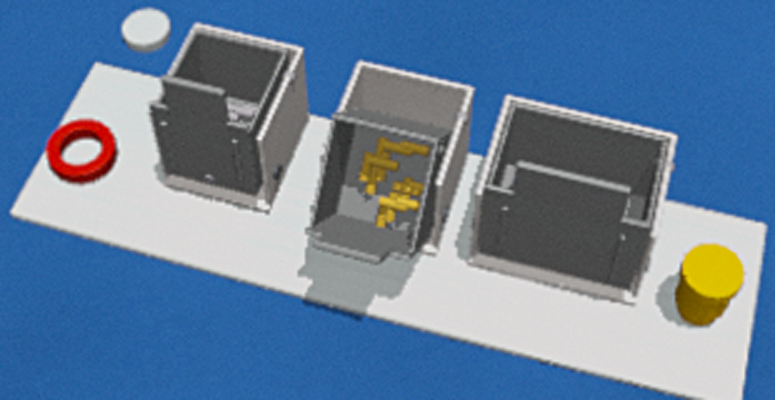

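Run:
```python
from h import *
np.set_printoptions(precision=1,suppress=True)
im=get_image("top");P=cloud(im)
m=((P[...,2]>135)&(P[...,2]<175)).astype(np.uint8); m[:120]=0;m[290:]=0;m[:,:110]=0;m[:,400:]=0
n,l,st,ce=cv2.connectedComponentsWithStats(m)
print(st,ce)
for i in range(1,n):
    if st[i,4]<8: continue
    Q=P[l==i]; r=cv2.minAreaRect(Q[:,:2].astype(np.float32)); print("comp",i,np.median(Q,0),Q.min(0),Q.max(0),r)
# slim tab: plane fit
m2=np.zeros(m.shape,bool); m2[145:185,235:290]=1
m2&=(P[...,2]>85)&(P[...,2]<130)
Q=P[m2]; c=Q.mean(0); u,s,vt=np.linalg.svd(Q-c); print(len(Q),c,s,vt)
f=np.array([.967,-.255]);print("f-coord max",(Q[:,:2]@f).max(),"z max",Q[:,2].max(), "lateral", np.percentile(Q[:,:2]@[.255,.967],[0,2,50,98,100]))
top=Q[Q[:,2]>Q[:,2].max()-6]; print(len(top),top.mean(0),(top[:,:2]@f).mean(),np.percentile(top[:,:2]@[.255,.967],[0,50,100]))
# white plate rectangle
w=(im["pixels"].min(2)>170); w&=(np.abs(P[...,2])<20); w[:120]=0
Q=P[w][:,:2].astype(np.float32); Q=Q[(Q[:,0]<660)&(Q[:,0]>320)&(abs(Q[:,1]-0)<330)]; print(cv2.minAreaRect(Q), len(Q))
```

```text
[[     0      0    512    384 196146]
 [   163    160     45     17    242]
 [   238    193      2      4      5]
 [   236    194      1      1      1]
 [   241    194     10      4     19]
 [   252    197     21      8     42]
 [   274    203      4      3      6]
 [   320    203     28     12    147]] [[255.5 191.5]
 [185.2 167.7]
 [238.6 194.4]
 [236.  194. ]
 [244.9 195.9]
 [261.8 200.5]
 [275.7 203.8]
 [333.4 208.7]]
comp 1 [548.9 138.  156.1] [537.4 100.2 135.1] [562.6 178.5 160.3] ((550.0397338867188, 139.34104919433594), (81.07037353515625, 6.537228584289551), 74.1651611328125)
comp 4 [500.6  29.5 136.1] [498.5  20.3 135.1] [504.1  36.9 137.6] ((500.05718994140625, 28.65826416015625), (16.92691421508789, 5.299947261810303), 78.17222595214844)
comp 5 [492.3  -2.6 135.9] [485.9 -20.1 135.1] [498.8  16.7 137.8] ((492.203125, -1.3761539459228516), (38.340824127197266, 5.246603965759277), 72.59921264648438)
comp 7 [ 475.4 -129.5  156. ] [ 467.6 -153.1  136.2] [ 485.1 -107.6  159.9] ((476.2370300292969, -130.27069091796875), (47.6910400390625, 6.273253917694092), 74.72897338867188)
475 [570.8 -10.3  99.5] [403.8 283.6 132.4] [[-0.2  1.  -0.1]
 [ 0.8  0.2  0.5]
 [ 0.5  0.  -0.9]]
f-coord max 572.8212786355335 z max 116.04058036620563 lateral [ 94.3 107.5 135.  172.9 174.3]
66 [579.7 -12.  111.6] 563.6281073830477 [110.  134.9 174.3]
((493.56494140625, 11.45806884765625), (602.939697265625, 172.17379760742188), 74.65577697753906) 8388
```

Measured tab positions:

| Item | Position |
|---|---|
| Wide tab | (550, 139) |
| Spare tab | (476, -130) |
| Distance between them | 279.5 mm (should be 280) |
| Tab height | about 158 mm |
| Bin front direction f | (0.965, -0.264) |
| Slim tab when shut | (513, 4.5) |
| Slim tab when open | about (588, -16, 108), i.e. about 0.78 rad |

I'll push from the front with closed fingers, so first I move to a point ahead of the tab.

arm_command(rows=[[[-447, -607, 0, 0, 0, 31], [-447, -607, 0, 0, 0, 31], [-447, -607, 0, 0, 0, 31], [-447, -607, 0, 0, 0, 31], [-447, -607, 0, 0, 0, 31], [-447, -607, 0, 0, 0, 31], [-447, -607, 0, 0, 0, 31], [-447, -607, 0, 0, 0, 31], [-447, -607, 0, 0, 0, 31], [-447, -607, 0, 0, 0, 31], [-447, -607, 0, 0, 0, 31], [-447, -607, 0, 0, 0, 31], [-447, -607, 0, 0, 0, 31], [-447, -607, 0, 0, 0, 31], [-447, -607, 0, 0, 0, 31], [-447, -607, 0, 0, 0, 31], [-447, -607, 0, 0, 0, 31], [-447, -607, 0, 0, 0, 31], [-447, -607, 0, 0, 0, 31], [-447, -607, 0, 0, 0, 31]]], claw=-1)

```text
clock: 1.97
eef_pos: [640.7, -25.4, 195.6]
tool_rot: [3.141, 0.002, -1.83]
force: [-1.1, -0.8, -0.6]
width: 0.3
```

arm_command(rows=[[[3, 0, 40, 0, 0, 0], [4, 0, 75, 0, 0, 0], [4, 0, 105, 0, 0, 0], [4, 0, 110, 0, 0, 0], [4, 0, 110, 0, 0, 0], [4, 0, 110, 0, 0, 0]]])

```text
clock: 2.47
eef_pos: [639.0, -35.1, 87.6]
tool_rot: [-3.14, -0.0, -1.837]
force: [0.4, -0.1, -0.1]
width: 0.2
```

Run:
```python
from h import *
print(sensors.read_state())
im=get_image("scene");cv2.imwrite("pics/s1.png",cv2.resize(im["pixels"][100:330,90:420,::-1],None,fx=2.2,fy=2.2))
im=get_image("top");cv2.imwrite("pics/t1.png",cv2.resize(im["pixels"][100:300,100:400,::-1],None,fx=2.2,fy=2.2))
```

```text
{'clock': 2.4667, 'qpos': array([-0.07252463,  0.74280458,  0.13997944,  1.64853416, -0.13683999,
        0.7582169 , -1.70694913]), 'qd': array([-0.00648466, -0.02639002, -0.00137446, -0.02279466,  0.0002649 ,
       -0.00387073,  0.00015872]), 'tau': array([ 2.34834489e-02, -5.58519959e+01,  2.82770522e+00, -1.47572055e+01,
        1.11575189e-02,  7.06357998e-02,  4.04235878e-03]), 'eef_pos': array([639.03943376, -35.10881728,  87.63584119]), 'tool_rot': array([-3.13989229e+00, -1.75754680e-04, -1.83733425e+00]), 'force': array([ 0.4216982 , -0.14001818, -0.12975954]), 'torque': array([-0.0285935 ,  0.00285319,  0.01237435]), 'width': 0.1555501801534731}
```

View pics/s1.png

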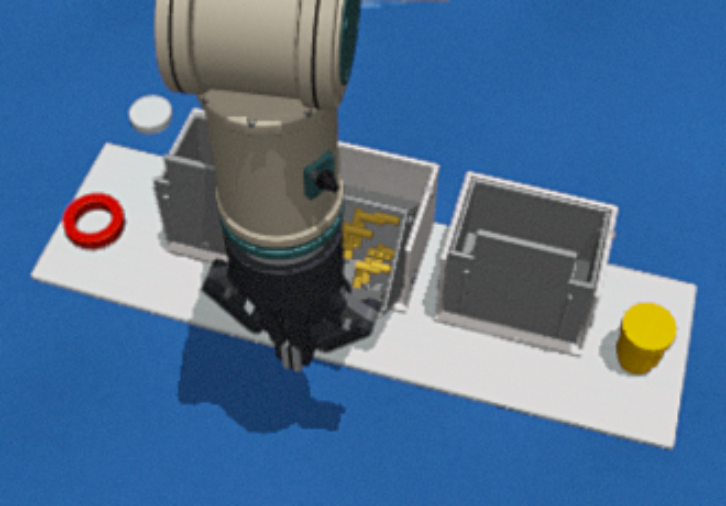

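View pics/t1.png

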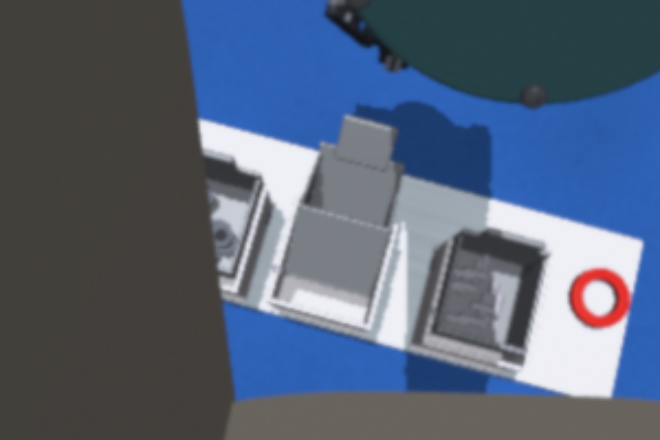

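The fingers are ahead of the tab and touch nothing. Now I push back, rising as I go.

arm_command(rows=[[[0, 15, 0, 0, 0, 0], [0, 30, 0, 0, 0, 0], [0, 45, -8, 0, 0, 0], [0, 58, -16, 0, 0, 0], [0, 70, -24, 0, 0, 0], [0, 80, -32, 0, 0, 0], [0, 88, -38, 0, 0, 0], [0, 88, -40, 0, 0, 0], [0, 88, -40, 0, 0, 0]]])

```text
clock: 3.32
eef_pos: [554.6, -10.8, 127.8]
tool_rot: [-3.139, 0.001, -1.836]
force: [0.9, -0.9, 0.0]
width: -0.1
```

arm_command(rows=[[[0, 5, 0, 0, 0, 0], [0, 10, 0, 0, 0, 0], [0, 15, 0, 0, 0, 0], [0, 20, 0, 0, 0, 0], [0, 24, 0, 0, 0, 0], [0, 26, 0, 0, 0, 0], [0, 26, 0, 0, 0, 0]]])

```text
clock: 3.9
eef_pos: [527.7, -3.8, 126.2]
tool_rot: [3.141, -0.0, -1.836]
force: [0.5, -0.6, 0.1]
width: 0.0
```

Run:
```python
from h import *
im=get_image("scene");cv2.imwrite("pics/s2.png",cv2.resize(im["pixels"][100:330,90:420,::-1],None,fx=2.2,fy=2.2))
im=get_image("top");P=cloud(im);cv2.imwrite("pics/t2.png",cv2.resize(im["pixels"][100:300,100:400,::-1],None,fx=2.2,fy=2.2))
print(sensors.read_state()["force"])
```

```text
[-0.42414936 -0.22680439  0.43308453]
```

View pics/t2.png

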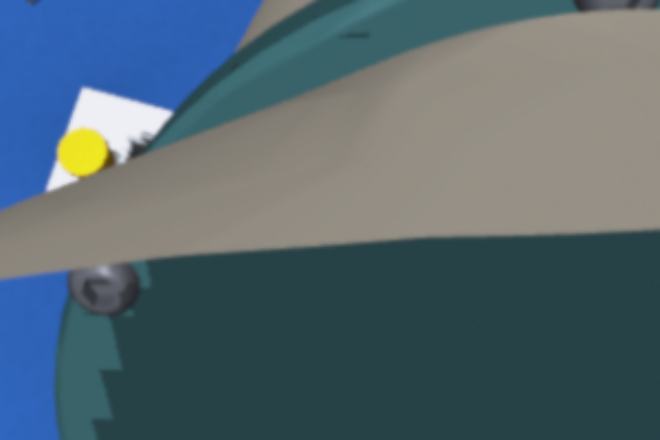

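View pics/s2.png

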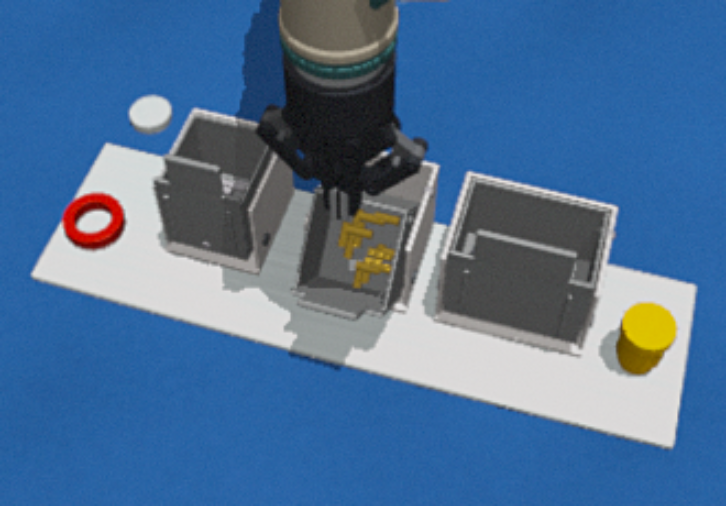

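The scene picture shows the bin still open, with the fingers at about (340,200), above its mouth. They passed over the tab because I rose too early, and nothing was disturbed. I'll lift, go back round to the front and rise later this time.

arm_command(rows=[[[0, 0, -25, 0, 0, 0], [0, 0, -45, 0, 0, 0], [0, -30, -45, 0, 0, 0], [0, -60, -45, 0, 0, 0], [0, -90, -45, 0, 0, 0], [0, -116, -45, 0, 0, 0], [0, -116, -45, 0, 0, 0], [0, -116, -20, 0, 0, 0], [0, -116, 10, 0, 0, 0], [0, -116, 35, 0, 0, 0], [0, -116, 44, 0, 0, 0], [0, -116, 44, 0, 0, 0], [0, -116, 44, 0, 0, 0]]])

```text
clock: 5.08
eef_pos: [640.5, -34.5, 82.7]
tool_rot: [-3.141, -0.0, -1.836]
force: [-0.0, -1.0, 0.0]
width: 0.1
```

arm_command(rows=[[[0, 15, 0, 0, 0, 0], [0, 30, 0, 0, 0, 0], [0, 40, 0, 0, 0, 0], [0, 48, -1, 0, 0, 0], [0, 53, -3, 0, 0, 0], [0, 53, -3, 0, 0, 0]]])

```text
clock: 5.58
eef_pos: [589.5, -20.3, 87.0]
tool_rot: [-3.14, 0.001, -1.836]
force: [0.5, -0.8, 0.6]
width: 0.1
```

Run:
```python
from h import *
im=get_image("scene");cv2.imwrite("pics/s3.png",cv2.resize(im["pixels"][100:330,90:420,::-1],None,fx=2.2,fy=2.2))
print(sensors.read_state()["force"])
```

```text
[-0.31520997 -0.00558359  0.30136776]
```

View pics/s3.png

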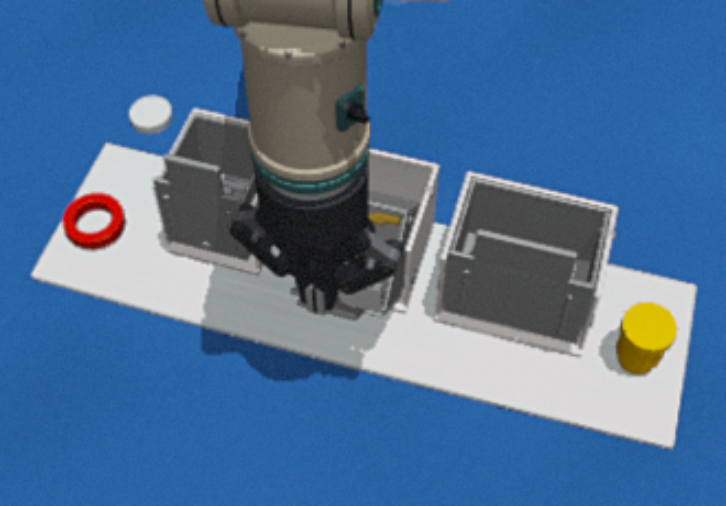

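The fingers (318,295) are in front of the tab. They sit a little towards the spare-bin side, so I'll shift about 8 mm and keep pushing.

arm_command(rows=[[[-4, 0, 0, 0, 0, 0], [-7, 2, 2, 0, 0, 0], [-7, 7, 2, 0, 0, 0], [-7, 12, 1, 0, 0, 0], [-7, 17, -3, 0, 0, 0], [-7, 20, -6, 0, 0, 0], [-7, 20, -6, 0, 0, 0]]])

```text
clock: 6.22
eef_pos: [571.2, -8.4, 92.1]
tool_rot: [-3.141, 0.0, -1.836]
force: [0.2, -0.2, 0.5]
width: 0.1
```

Run:
```python
from h import *
im=get_image("scene");cv2.imwrite("pics/s4.png",cv2.resize(im["pixels"][100:330,90:420,::-1],None,fx=2.2,fy=2.2))
print(sensors.read_state()["force"])
```

```text
[0.246787   0.07400409 0.46988992]
```

View pics/s4.png

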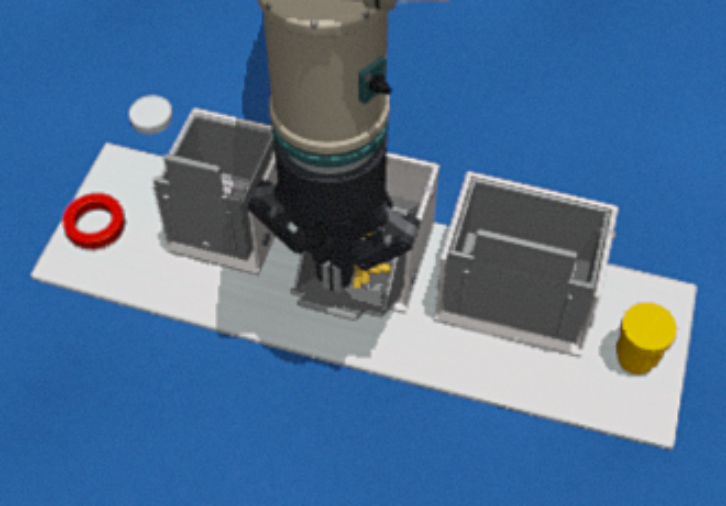

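The fingers seem to have passed the tab again without touching it. I'll check the geometry by projecting the points into the picture.

```bash
cat >> h.py <<'E'
def proj(im,p):
    c=(np.atleast_2d(p)-im["pose"][:3,3])@im["pose"][:3,:3]
    s=np.c_[c[:,0],-c[:,1]]/-c[:,2:]
    s=s*(1+im["k1"]*(s**2).sum(1,keepdims=True))
    return s*[im["K"][0,0],im["K"][1,1]]+[im["K"][0,2],im["K"][1,2]]
E
python3 - <<'E'
from h import *
np.set_printoptions(precision=1,suppress=True)
im=get_image("scene");P=cloud(im)
st=sensors.read_state();print(st["eef_pos"],st["force"])
pts=np.array([st["eef_pos"],st["eef_pos"]+[0,0,20],[588,-16,107],[550,139.3,158],[476.2,-130.3,158]])
uv=proj(im,pts);print(uv)
b=np.ascontiguousarray(cv2.resize(im["pixels"][:,:,::-1],None,fx=4,fy=4,interpolation=cv2.INTER_CUBIC))
for (u,v),c in zip(uv,[(0,0,255),(0,128,255),(0,255,0),(255,0,0),(255,0,0)]): cv2.circle(b,(int(u*4+2),int(v*4+2)),5,c,2)
cv2.imwrite("pics/s5.png",b[620:1020,600:1240])
for v in range(222,250,3): print(v,[tuple(np.round(P[v,u]).astype(int)) for u in (238,244,250)])
E
```

```text
[571.9  -8.6  91.8] [0.4 0.4 0.6]
[[242.6 238.1]
 [242.3 232.1]
 [237.8 241.2]
 [329.  208.4]
 [176.9 171.8]]
222 [(np.int64(584), np.int64(-14), np.int64(162)), (np.int64(585), np.int64(-4), np.int64(163)), (np.int64(574), np.int64(5), np.int64(148))]
225 [(np.int64(584), np.int64(-15), np.int64(152)), (np.int64(585), np.int64(-4), np.int64(155)), (np.int64(575), np.int64(5), np.int64(139))]
228 [(np.int64(583), np.int64(-15), np.int64(142)), (np.int64(585), np.int64(-5), np.int64(145)), (np.int64(507), np.int64(2), np.int64(26))]
231 [(np.int64(585), np.int64(-15), np.int64(136)), (np.int64(585), np.int64(-5), np.int64(137)), (np.int64(521), np.int64(3), np.int64(36))]
234 [(np.int64(559), np.int64(-18), np.int64(85)), (np.int64(548), np.int64(-7), np.int64(68)), (np.int64(542), np.int64(3), np.int64(59))]
237 [(np.int64(577), np.int64(-16), np.int64(103)), (np.int64(573), np.int64(-6), np.int64(97)), (np.int64(565), np.int64(4), np.int64(86))]
240 [(np.int64(588), np.int64(-16), np.int64(111)), (np.int64(589), np.int64(-5), np.int64(113)), (np.int64(582), np.int64(5), np.int64(103))]
243 [(np.int64(533), np.int64(-21), np.int64(10)), (np.int64(593), np.int64(-5), np.int64(110)), (np.int64(594), np.int64(6), np.int64(112))]
246 [(np.int64(540), np.int64(-21), np.int64(10)), (np.int64(540), np.int64(-9), np.int64(11)), (np.int64(539), np.int64(3), np.int64(9))]
249 [(np.int64(546), np.int64(-20), np.int64(9)), (np.int64(544), np.int64(-9), np.int64(6)), (np.int64(543), np.int64(3), np.int64(5))]
```

View pics/s5.png

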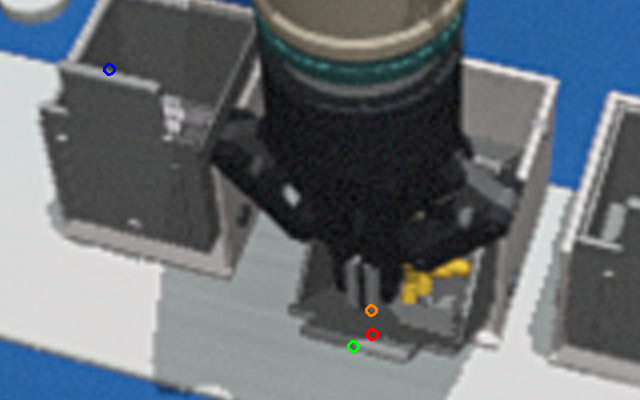

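Run:
```python
from h import *
np.set_printoptions(precision=1,suppress=True)
im=get_image("scene");P=cloud(im)
print(proj(im,[[639,-35.1,87.6],[639,-35,107],[639,-35,127],[589.5,-20.3,87]]))
for v in range(226,238): print(v,P[v,236:247:2].round().astype(int).tolist())
w=get_image("wrist");W=cloud(w);cv2.imwrite("pics/w5.png",w["pixels"][:,:,::-1])
st=sensors.read_state();print(w["pose"][:3,3],st["eef_pos"],proj(w,st["eef_pos"]),ctrl.pinch_z,[a for a in dir(ctrl) if a[0]!='_'])
```

```text
[[225.6 272.2]
 [225.1 266.8]
 [224.5 261. ]
 [235.6 247.8]]
226 [[578, -19, 141], [583, -15, 148], [584, -11, 150], [586, -8, 153], [584, -4, 150], [583, -1, 148]]
227 [[579, -19, 138], [583, -15, 145], [585, -11, 148], [585, -8, 148], [584, -5, 148], [583, -1, 145]]
228 [[577, -19, 132], [584, -15, 143], [586, -11, 147], [585, -8, 145], [585, -5, 145], [582, -1, 141]]
229 [[526, -24, 50], [584, -15, 140], [585, -11, 141], [585, -8, 142], [585, -5, 142], [584, -1, 141]]
230 [[534, -23, 59], [583, -15, 135], [585, -11, 139], [585, -8, 139], [585, -5, 138], [584, -1, 138]]
231 [[538, -23, 61], [584, -15, 134], [585, -12, 136], [585, -8, 135], [586, -5, 138], [528, -5, 46]]
232 [[545, -22, 70], [543, -19, 66], [583, -12, 129], [586, -8, 134], [586, -5, 134], [535, -4, 54]]
233 [[555, -22, 82], [549, -18, 71], [547, -15, 69], [545, -11, 66], [586, -5, 132], [541, -4, 61]]
234 [[562, -21, 89], [559, -18, 84], [557, -14, 82], [552, -11, 73], [548, -7, 68], [546, -4, 65]]
235 [[567, -21, 94], [565, -17, 90], [565, -14, 92], [562, -10, 87], [560, -7, 83], [551, -4, 70]]
236 [[574, -20, 101], [571, -17, 96], [570, -13, 95], [567, -10, 90], [565, -6, 88], [564, -3, 86]]
237 [[580, -20, 107], [576, -16, 101], [575, -13, 101], [574, -9, 98], [570, -6, 92], [568, -3, 89]]
[646.7 -28.7 269.7] [571.9  -8.7  91.5] [[255.8 222.5]] -18.700000000000003 ['MotionError', 'pinch_z']
```

View pics/w5.png

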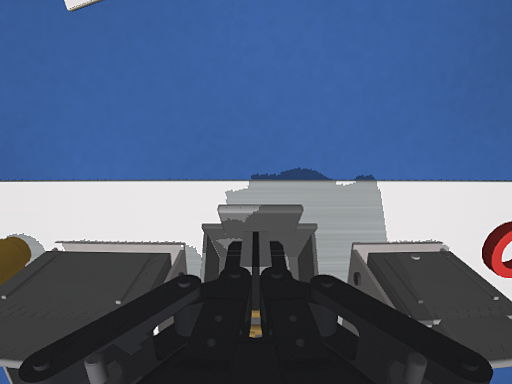

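Run:
```python
from h import *
w=get_image("wrist");W=cloud(w)
for v in range(216,262,3): print(v,W[v,[238,246,250,262,272]].round().tolist())
print(proj(w,[[571.9,-8.7,91.5],[571.9,-8.7,111],[571.9,-8.7,131],[585,-10,131],[585,-10,91],[561,-5,91]]).round(1).tolist())
print(w["pose"].round(3).tolist())
```

```text
216 [[586.0, -2.0, 108.0], [585.0, -6.0, 108.0], [584.0, -8.0, 108.0], [582.0, -15.0, 108.0], [581.0, -21.0, 109.0]]
219 [[583.0, -0.0, 105.0], [581.0, -5.0, 105.0], [581.0, -8.0, 106.0], [579.0, -14.0, 105.0], [577.0, -20.0, 105.0]]
222 [[579.0, 1.0, 101.0], [577.0, -4.0, 100.0], [577.0, -6.0, 101.0], [575.0, -14.0, 101.0], [573.0, -20.0, 100.0]]
225 [[576.0, 2.0, 97.0], [574.0, -3.0, 96.0], [574.0, -5.0, 98.0], [571.0, -13.0, 97.0], [570.0, -19.0, 97.0]]
228 [[572.0, 3.0, 92.0], [570.0, -2.0, 93.0], [569.0, -4.0, 92.0], [568.0, -12.0, 93.0], [566.0, -18.0, 92.0]]
231 [[567.0, 5.0, 87.0], [585.0, -7.0, 130.0], [584.0, -9.0, 130.0], [583.0, -15.0, 130.0], [561.0, -17.0, 87.0]]
234 [[563.0, 7.0, 83.0], [585.0, -7.0, 134.0], [585.0, -9.0, 135.0], [583.0, -15.0, 134.0], [557.0, -16.0, 82.0]]
237 [[555.0, 10.0, 70.0], [585.0, -7.0, 138.0], [585.0, -9.0, 138.0], [583.0, -15.0, 137.0], [549.0, -15.0, 71.0]]
240 [[549.0, 12.0, 63.0], [585.0, -7.0, 140.0], [585.0, -9.0, 141.0], [583.0, -15.0, 140.0], [543.0, -14.0, 64.0]]
243 [[582.0, -2.0, 136.0], [585.0, -7.0, 144.0], [585.0, -9.0, 145.0],
[... 269 characters left out ...]
.0, 143.0]]
252 [[582.0, -3.0, 145.0], [585.0, -8.0, 152.0], [585.0, -9.0, 153.0], [583.0, -15.0, 153.0], [578.0, -18.0, 146.0]]
255 [[582.0, -3.0, 148.0], [585.0, -8.0, 156.0], [584.0, -9.0, 155.0], [583.0, -15.0, 156.0], [578.0, -18.0, 148.0]]
258 [[582.0, -3.0, 151.0], [584.0, -8.0, 157.0], [584.0, -9.0, 157.0], [583.0, -14.0, 158.0], [578.0, -18.0, 151.0]]
261 [[581.0, -3.0, 153.0], [585.0, -8.0, 161.0], [585.0, -10.0, 161.0], [583.0, -14.0, 160.0], [578.0, -18.0, 154.0]]
[[255.7, 222.6], [255.8, 235.7], [255.8, 252.3], [251.7, 230.0], [252.4, 203.7], [254.7, 238.0]]
[[-0.261, 0.921, 0.288, 646.726], [-0.965, -0.249, -0.078, -28.684], [-0.0, -0.298, 0.955, 269.509], [0.0, 0.0, 0.0, 1.0]]
```

Both cameras put the real fingertips at z≈130 while the reported TCP z is 91.5. The tips therefore end about 39 mm above the stated TCP, which is why I passed over the tab. I'll work from the measured tip, so next I check where the body begins.

Run:
```python
from h import *
f=np.array([.9646,-.264]);e=np.array([.264,.9646])
st=sensors.read_state()["eef_pos"]
for n in("scene","wrist"):
    im=get_image(n);P=cloud(im).reshape(-1,3);dark=(im["pixels"].reshape(-1,3).max(1)<70)
    F=P[:,:2]@f-st[:2]@f;E=P[:,:2]@e-st[:2]@e
    for z in range(125,240,8):
        m=(P[:,2]>=z)&(P[:,2]<z+8)&(abs(E)<75)&(F>-5)&(F<70)
        if m.sum()>3: print(n,z,m.sum(),"F",np.percentile(F[m],[2,50,98]).round(),"E",np.percentile(E[m],[2,98]).round())
```

```text
scene 125 10 F [ 6. 12. 13.] E [-8.  7.]
scene 133 32 F [ 3. 11. 14.] E [-12.  14.]
scene 141 47 F [ 0. 10. 14.] E [-12.  15.]
scene 149 47 F [ 0.  9. 14.] E [-13.  15.]
scene 157 31 F [ 2. 12. 14.] E [-9. 14.]
scene 165 47 F [ 6. 13. 15.] E [-19.  24.]
scene 173 127 F [-4. 13. 15.] E [-31.  32.]
scene 181 170 F [-4. 12. 15.] E [-36.  38.]
scene 189 103 F [ 4. 13. 19.] E [-44.  44.]
scene 197 172 F [-0. 13. 19.] E [-50.  51.]
scene 205 159 F [ 5. 13. 19.] E [-54.  58.]
scene 213 282 F [-3. 11. 19.] E [-59.  62.]
scene 221 216 F [-3.  9. 22.] E [-56.  57.]
scene 229 122 F [-3. 12. 22.] E [-40.  45.]
scene 237 67 F [-5. 11. 14.] E [-39.  42.]
wrist 125 66 F [12. 12. 13.] E [-6.  7.]
wrist 133 359 F [ 8. 12. 13.] E [-13.  13.]
wrist 141 465 F [ 7.  9. 13.] E [-13.  13.]
wrist 149 522 F [ 8. 12. 13.] E [-13.  13.]
wrist 157 644 F [-4. 11. 13.] E [-11.  12.]
wrist 165 825 F [-1. 13. 15.] E [-24.  25.]
wrist 173 2444 F [-3. 13. 15.] E [-32.  33.]
wrist 181 3626 F [-4. 13. 14.] E [-38.  39.]
wrist 189 3564 F [-1. 13. 19.] E [-45.  46.]
wrist 197 6957 F [-4. 13. 19.] E [-50.  51.]
wrist 205 7975 F [ 5. 13. 19.] E [-56.  56.]
wrist 213 7784 F [ 7. 13. 21.] E [-58.  59.]
wrist 221 1507 F [19. 21. 22.] E [-18.  19.]
```

The fingers are about 13 mm to each side of the centre line in f, and the body starts about 85 mm above the tip. Real tip z is therefore reported z + 38. I'll go round again with that offset, aiming for a real tip height of about 82.

arm_command(rows=[[[0, 0, -20, 0, 0, 0], [0, -35, -20, 0, 0, 0], [0, -70, -20, 0, 0, 0], [0, -72, -20, 0, 0, 0], [0, -72, 10, 0, 0, 0], [0, -72, 40, 0, 0, 0], [0, -72, 47, 0, 0, 0], [0, -72, 47, 0, 0, 0], [0, -72, 47, 0, 0, 0]]])

```text
clock: 7.32
eef_pos: [641.3, -27.6, 44.6]
tool_rot: [3.142, -0.0, -1.836]
force: [0.0, -0.5, -0.2]
width: -0.2
```

arm_command(rows=[[[0, 15, 0, 0, 0, 0], [0, 30, 0, 0, 0, 0], [0, 38, 0, 0, 0, 0], [0, 44, 0, 0, 0, 0], [0, 50, -2, 0, 0, 0], [0, 55, -6, 0, 0, 0], [0, 55, -6, 0, 0, 0]]])

```text
clock: 7.9
eef_pos: [595.1, -14.3, 54.5]
tool_rot: [-3.127, 0.002, -1.837]
force: [5.0, -1.3, 5.1]
width: 0.0
```

Run:
```python
from h import *
im=get_image("scene");cv2.imwrite("pics/s6.png",cv2.resize(im["pixels"][100:330,90:420,::-1],None,fx=2.2,fy=2.2))
print(sensors.read_state()["force"])
```

```text
[ 6.60255795 -1.57683388  5.37349605]
```

View pics/s6.png

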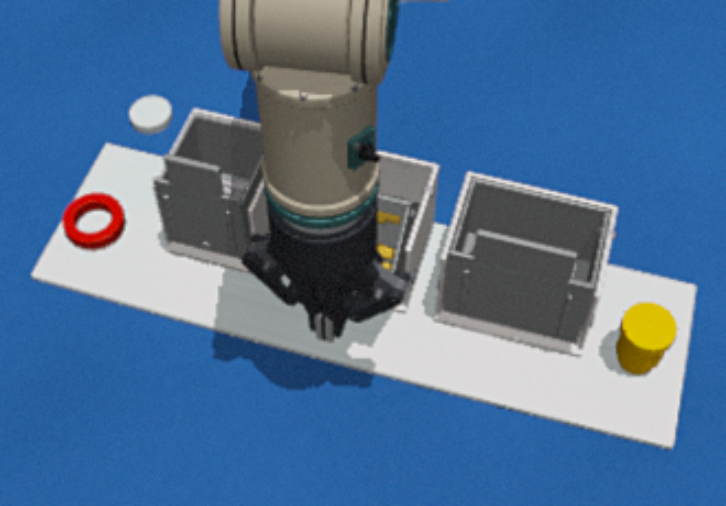

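Now there is contact: 6.6 N forward and 5.4 N up on the tool. The leaning tab moves mostly upwards, so friction on the finger jams it. I'll back off, go lower, and follow the tab's arc round its pivot.

arm_command(rows=[[[0, -18, 0, 0, 0, 0], [0, -18, 12, 0, 0, 0], [0, -18, 12, 0, 0, 0], [0, -12, 11, 0, 0, 0], [0, -8, 6, 0, 0, 0], [0, -4, 1, 0, 0, 0], [0, 1, -4, 0, 0, 0], [0, 6, -9, 0, 0, 0], [0, 10, -13, 0, 0, 0], [0, 15, -18, 0, 0, 0], [0, 20, -22, 0, 0, 0], [0, 25, -25, 0, 0, 0], [0, 25, -25, 0, 0, 0]]])

```text
clock: 9.03
eef_pos: [563.1, -6.1, 76.1]
tool_rot: [3.142, 0.0, -1.836]
force: [-0.7, -0.5, 0.0]
width: 0.1
```

Run:
```python
from h import *
im=get_image("scene");cv2.imwrite("pics/s7.png",cv2.resize(im["pixels"][100:330,90:420,::-1],None,fx=2.2,fy=2.2))
im=get_image("wrist");cv2.imwrite("pics/w7.png",im["pixels"][:,:,::-1])
print(sensors.read_state()["force"])
```

```text
[-0.58640413  0.16825812 -0.18899699]
```

View pics/s7.png

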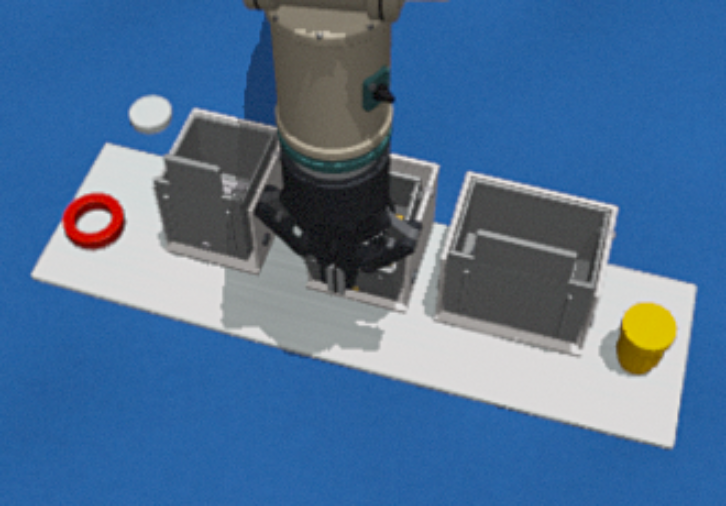

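View pics/w7.png

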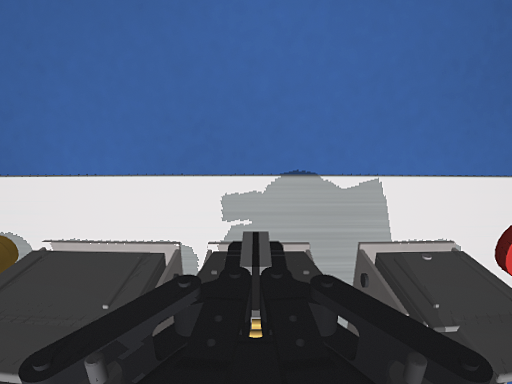

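The bin is closing: the tab is behind the fingers, and the tilt is about 0.35 by arc geometry. I'll continue through the catch.

arm_command(rows=[[[0, 5, -3, 0, 0, 0], [0, 10, -6, 0, 0, 0], [0, 15, -8, 0, 0, 0], [0, 20, -10, 0, 0, 0], [0, 25, -12, 0, 0, 0], [0, 30, -13, 0, 0, 0], [0, 34, -14, 0, 0, 0], [0, 37, -14, 0, 0, 0], [0, 40, -14, 0, 0, 0], [0, 40, -14, 0, 0, 0], [0, 40, -14, 0, 0, 0]]])

```text
clock: 10.05
eef_pos: [529.1, 3.1, 90.1]
tool_rot: [-3.134, 0.001, -1.837]
force: [8.5, -3.2, -0.9]
width: -0.0
```

Run:
```python
from h import *
im=get_image("scene");cv2.imwrite("pics/s8.png",cv2.resize(im["pixels"][100:330,90:420,::-1],None,fx=2.2,fy=2.2))
print(sensors.read_state()["force"])
```

```text
[ 8.06212326 -2.60482482 -1.71716234]
```

View pics/s8.png

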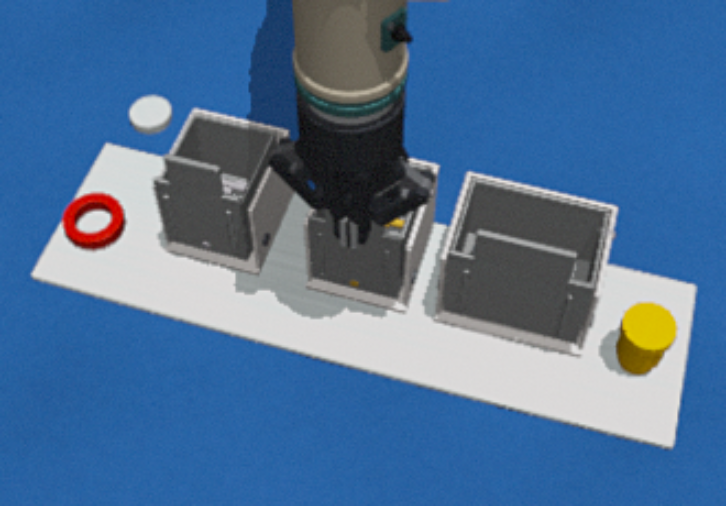

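arm_command(rows=[[[0, 4, 0, 0, 0, 0], [0, 8, 0, 0, 0, 0], [0, 8, 0, 0, 0, 0], [0, 8, 0, 0, 0, 0]]])

```text
clock: 10.43
eef_pos: [529.5, 3.1, 90.7]
tool_rot: [-3.119, 0.002, -1.838]
force: [22.8, -7.1, -14.8]
width: -0.3
```

arm_command(rows=[[[0, -15, 0, 0, 0, 0], [0, -35, 0, 0, 0, 0], [0, -50, -10, 0, 0, 0], [0, -60, -50, 0, 0, 0], [0, -60, -80, 0, 0, 0], [0, -60, -80, 0, 0, 0]]])

```text
clock: 10.93
eef_pos: [578.8, -9.9, 174.4]
tool_rot: [-3.134, 0.002, -1.836]
force: [0.8, 0.2, -0.0]
width: -0.1
```

Run:
```python
from h import *
np.set_printoptions(precision=1,suppress=True)
f=np.array([.9646,-.264]);e=np.array([.264,.9646])
im=get_image("scene");cv2.imwrite("pics/s9.png",cv2.resize(im["pixels"][100:330,90:420,::-1],None,fx=2.2,fy=2.2))
top=get_image("top");cv2.imwrite("pics/t9.png",cv2.resize(top["pixels"][100:300,100:400,::-1],None,fx=2.2,fy=2.2))
print(sensors.read_state()["force"])
for g in(im,top):
    P=cloud(g).reshape(-1,3);F=P[:,:2]@f;E=P[:,:2]@e
    for nm,e0,w in(("slim",139.8,18),("wide",279.6,33),("spare",0,18)):
        m=(abs(E-e0)<w)&(P[:,2]>140)&(P[:,2]<170)&(F>470)&(F<530)
        print(nm,m.sum(),np.median(F[m]) if m.any() else 0,np.percentile(P[m,2],95) if m.any() else 0)
```

```text
[-0.8  0.1 -0.6]
slim 43 499.82418647702576 154.29750220323743
wide 335 499.7751982373085 159.4720750601857
spare 155 499.62122517659685 159.7260644629443
slim 0 0 0
wide 0 0 0
spare 0 0 0
```

View pics/s9.png

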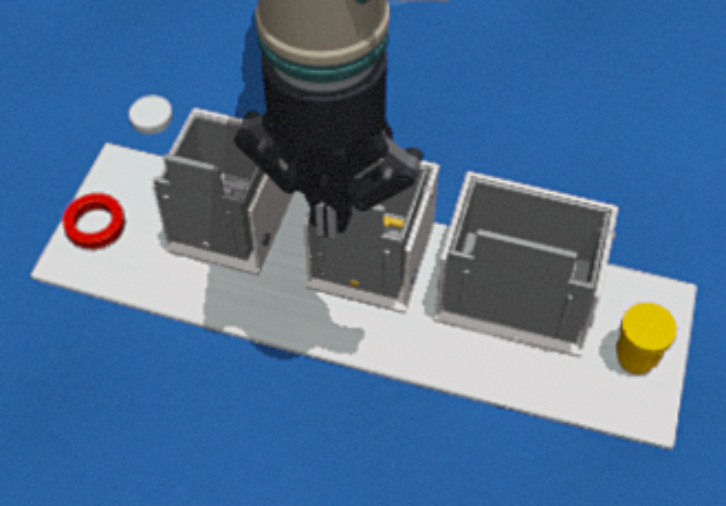

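The slim tab's front face measures f=499.8, against 499.8 for wide and 499.6 for spare, so it is clicked shut. Next I move over the wide bin's mouth, behind its tab.

arm_command(rows=[[[-35, 25, 0, 0, 0, 0], [-70, 50, 0, 0, 0, 0], [-100, 75, 0, 0, 0, 0], [-125, 95, 0, 0, 0, 0], [-136, 99, 0, 0, 0, 0], [-136, 99, 0, 0, 0, 0], [-136, 99, 10, 0, 0, 0], [-136, 99, 10, 0, 0, 0]]])

```text
clock: 11.7
eef_pos: [514.5, 145.2, 157.1]
tool_rot: [3.139, -0.003, -1.838]
force: [0.1, 0.3, -0.1]
width: -0.2
```

Run:
```python
from h import *
np.set_printoptions(precision=1,suppress=True)
f=np.array([.9646,-.264]);e=np.array([.264,.9646])
s=sensors.read_state()["eef_pos"];print(s,s[:2]@f,s[:2]@e)
im=get_image("scene");cv2.imwrite("pics/s10.png",cv2.resize(im["pixels"][60:330,90:420,::-1],None,fx=2.2,fy=2.2))
P=cloud(im).reshape(-1,3);F=P[:,:2]@f;E=P[:,:2]@e
for nm,e0,w in(("slim",139.8,20),("wide",279.6,33),("spare",0,18)):
    m=(abs(E-e0)<w)&(P[:,2]>140)&(P[:,2]<170)&(F>470)&(F<530)
    print(nm,m.sum(),np.median(F[m]),np.percentile(P[m,2],95))
w=get_image("wrist");W=cloud(w).reshape(-1,3);cv2.imwrite("pics/w10.png",w["pixels"][:,:,::-1])
m=np.linalg.norm(W[:,:2]-s[:2],axis=1)<16; print("tip z",np.percentile(W[m,2],[0,1,50]))
F=W[:,:2]@f;E=W[:,:2]@e
m=(W[:,2]>150)&(W[:,2]<165)&(abs(E-279)<60)&(F>480)&(F<520);print("tab wrist",m.sum(),np.percentile(F[m],[5,95]),np.percentile(E[m],[2,98]))
```

```text
[514.5 145.2 157.1] 457.95125719583206 275.83597016465063
slim 190 499.49605645139036 159.63995671315544
wide 337 499.6873612866277 159.51190859625265
spare 158 499.5601959203238 159.7401815994041
tip z [ 34.8  36.7 241.1]
tab wrist 1402 [494.4 499.6] [242.5 317.8]
```

View pics/s10.png

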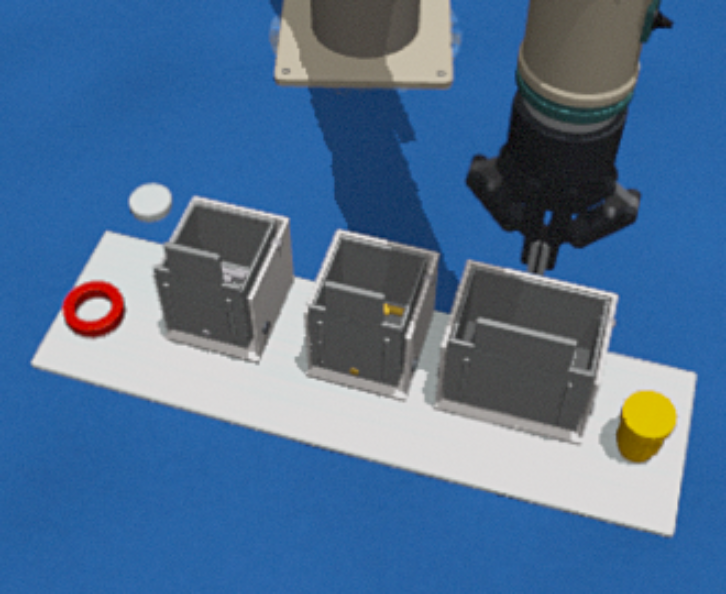

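All three are shut and the slim tab is plainly home. Fingers are behind the wide tab, whose back face is at f≈494. Now I descend into the mouth.

arm_command(rows=[[[-2, 0, 20, 0, 0, 0], [-4, 0, 40, 0, 0, 0], [-4, 0, 57, 0, 0, 0], [-4, 0, 57, 0, 0, 0], [-4, -8, 57, 0, 0, 0], [-4, -14, 57, 0, 0, 0], [-4, -14, 57, 0, 0, 0]]])

```text
clock: 12.38
eef_pos: [533.5, 146.7, 103.7]
tool_rot: [-3.137, 0.001, -1.838]
force: [0.2, 0.3, 0.1]
width: 0.2
```

arm_command(rows=[[[0, -5, 2, 0, 0, 0], [0, -10, 4, 0, 0, 0], [0, -16, 5, 0, 0, 0], [0, -22, 6, 0, 0, 0], [0, -28, 8, 0, 0, 0], [0, -34, 11, 0, 0, 0], [0, -40, 14, 0, 0, 0], [0, -45, 17, 0, 0, 0], [0, -45, 17, 0, 0, 0]]])

```text
clock: 13.13
eef_pos: [575.2, 135.2, 84.8]
tool_rot: [-3.14, -0.0, -1.837]
force: [0.2, 0.1, 0.1]
width: 0.2
```

Run:
```python
from h import *
im=get_image("scene");cv2.imwrite("pics/s11.png",cv2.resize(im["pixels"][60:330,90:420,::-1],None,fx=2.2,fy=2.2))
print(sensors.read_state()["force"])
```

```text
[-0.10676507 -0.2801104   0.07173383]
```

View pics/s11.png

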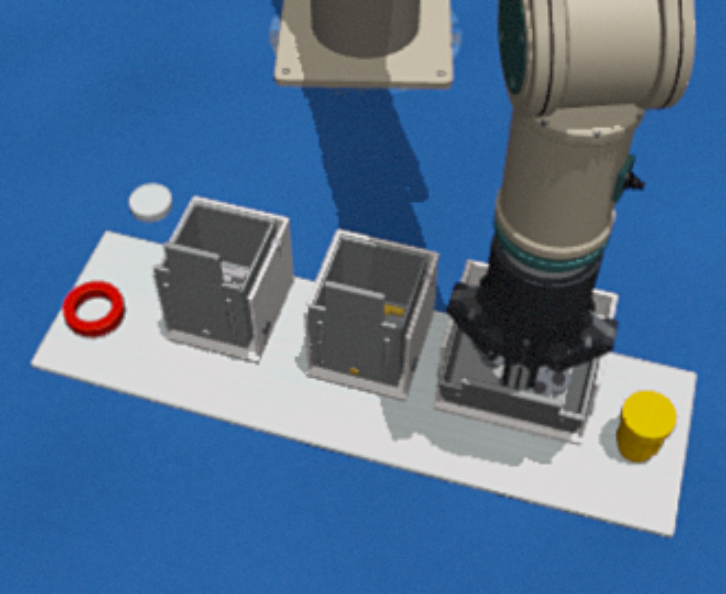

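It is opening, with the tab leaning. I'll continue along the arc to the stop.

arm_command(rows=[[[0, -6, 4, 0, 0, 0], [0, -12, 9, 0, 0, 0], [0, -18, 14, 0, 0, 0], [0, -24, 20, 0, 0, 0], [0, -29, 26, 0, 0, 0], [0, -33, 30, 0, 0, 0], [0, -36, 32, 0, 0, 0], [0, -36, 32, 0, 0, 0]]])

```text
clock: 13.85
eef_pos: [603.6, 127.9, 56.2]
tool_rot: [3.132, -0.001, -1.836]
force: [-17.4, 2.5, 33.5]
width: -0.1
```

Run:
```python
from h import *
im=get_image("scene");cv2.imwrite("pics/s12.png",cv2.resize(im["pixels"][60:330,90:420,::-1],None,fx=2.2,fy=2.2))
print(sensors.read_state()["force"])
```

```text
[-17.39628149   0.29043091  33.13985139]
```

View pics/s12.png

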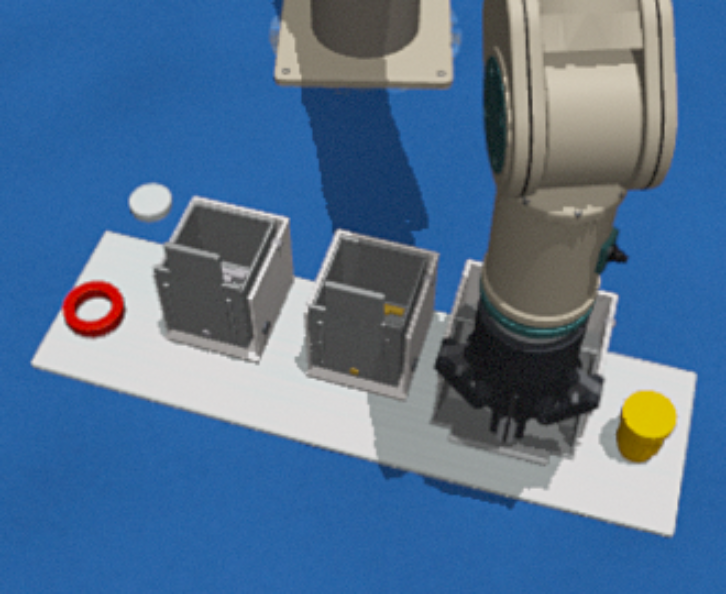

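It is against the stop, with a contact force of about 37 N. I retract straight up now.

arm_command(rows=[[[0, 4, -10, 0, 0, 0], [0, 6, -30, 0, 0, 0], [0, 6, -65, 0, 0, 0], [0, 6, -100, 0, 0, 0], [0, 6, -140, 0, 0, 0], [0, 40, -150, 0, 0, 0], [-30, 80, -150, 0, 0, 0], [-60, 120, -150, 0, 0, 0], [-90, 150, -150, 0, 0, 0], [-90, 150, -150, 0, 0, 0], [-90, 150, -150, 0, 0, 0]]])

```text
clock: 14.82
eef_pos: [484.2, 258.6, 203.1]
tool_rot: [3.139, 0.003, -1.827]
force: [0.1, -0.3, 0.3]
width: 0.4
```

Run:
```python
from h import *
np.set_printoptions(precision=1,suppress=True)
f=np.array([.9646,-.264]);e=np.array([.264,.9646])
print(sensors.read_state())
im=get_image("scene");cv2.imwrite("pics/s13.png",cv2.resize(im["pixels"][60:330,90:420,::-1],None,fx=2.2,fy=2.2))
P=cloud(im).reshape(-1,3);F=P[:,:2]@f;E=P[:,:2]@e
for nm,e0,w in(("slim",139.8,20),("spare",0,18)):
    m=(abs(E-e0)<w)&(P[:,2]>140)&(P[:,2]<170)&(F>470)&(F<530)
    print(nm,m.sum(),np.median(F[m]),np.percentile(P[m,2],95))
m=(abs(E-279.6)<33)&(P[:,2]>60)&(P[:,2]<170)&(F>540)&(F<620)
print("wide",m.sum(),np.percentile(F[m],[50,95,99]),P[m][F[m]>np.percentile(F[m],90)].mean(0))
```

```text
{'clock': 14.8167, 'qpos': array([-0.7,  0.5,  0.2,  1.8, -0.1,  0.9, -2.3]), 'qd': array([ 0.1,  0. ,  0.1, -0. ,  0. , -0. ,  0. ]), 'tau': array([ -0.1, -46.8,   2.7, -17.4,   0. ,   0. ,  -0.3]), 'eef_pos': array([484.2, 258.6, 203.1]), 'tool_rot': array([ 3.1,  0. , -1.8]), 'force': array([ 0.1, -0.3,  0.3]), 'torque': array([-0., -0.,  0.]), 'width': 0.4087070278906694}
slim 187 499.43423651506413 159.61332588490026
spare 154 499.6717054293665 159.5420615767527
wide 370 [566.6 577.5 578.7] [629.4 111.6 106.1]
```

View pics/s13.png

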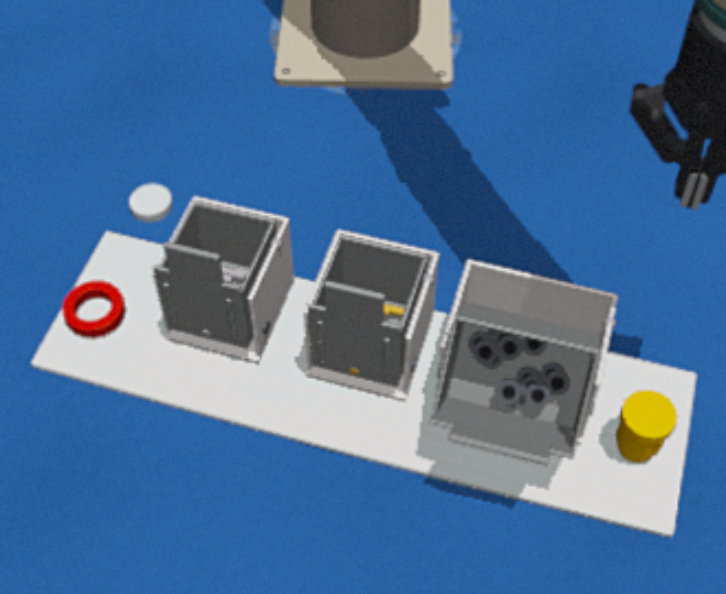

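The wide bin leans on its stop, with its tab at z≈106 and about 103 mm ahead of the pivot, so the tilt is about 0.8. Both narrow bins are shut and the arm is clear. I'm handing the job in.

```bash
python3 -c "
from cell import order
print(order.finish_job())"
```

```text
the job is handed in; nothing more can be done
None
```

I pushed the narrow bin that stood open back through its catch. I then tipped the wide bin forward to its stop and left it open. The job was handed in at about 15 s of the 46 s allowed.

**Last checks (scene camera):**
- **Narrow bins:** the front faces of both tabs lie at 499.4 and 499.7 mm along the row's forward axis. All three tabs had measured 499.5 to 499.7 mm when shut. Both tab tops are about 159.6 mm high, against the 158 mm given.
- **Wide bin:** its tab's top edge is about 106 mm high and about 103 mm ahead of the pivot, which is a tilt of about 0.8 rad.
- **Arm:** it is clear of everything, with about 0 N at the wrist.

**What disagreed or went wrong:**
- **Tool length:** both cameras showed the closed fingertips about 38 mm higher than the reported TCP. Because of this my first two pushes passed over the open tab without touching it.
- **Jammed push:** a third push jammed on friction at about 8.5 N. I then used the measured fingertip height and followed the tab's arc, which worked.
- **Wide bin stop:** the fingers pressed it with about 37 N for a moment. That is close to the 40 N limit given for the arm and gripper body. Readings come only at the end of each move, so I can't rule out a brief higher peak.

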